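# Pin a laptop mainboard jig by feel

## Robot

A 6-joint arm with a two-finger parallel gripper is mounted at the origin on the work surface. World frame = base frame: x ahead of the robot, y to its left, z up, the work surface at z = 0. Lengths are in mm, angles in degrees, forces in N, time in s.
With the tool pointing down it reaches from about 300 to 850 mm from the base axis. Payload 4.2 kg.
Tool frame: the origin (TCP) lies between the finger pads, 19 mm behind the fingertips; this is the grasp point; z points along the fingers, y is the line along which they close (so a half turn about z gives the same grasp; the last joint's range is limited). The gripper opens to 91 mm and grips with 3 to 60 N. Pads are 32 mm wide; open, the fingers measure 118 mm over their backs; the gripper's body (76 mm by 178 mm) begins 60 mm behind the grasp point.
Start: joints at [75.745, 18.312, 89.639, -0, 72.044, -1.146], TCP at [130.416, 560.029, 232.776] pointing down, gripper open.
Joint ranges: [-177.97, 177.97], [-48.28, 115.42], [12.27, 149.76], [-77.06, 257.06], [2.81, 150.46], [-146.56, 146.56]. Speed limits (degrees/s): [147.25, 147.25, 180, 180, 180, 180].

## Interface

Orientations are given as [roll, pitch, yaw] about the fixed x, y, z axes, in that order (R = Rz(yaw) Ry(pitch) Rx(roll)).
In Python, from workcell import status, cams, env, finder gives the robot as it stands.
- The arm moves only by the tool apply_moves, never from a script. Its argument "increments" is a list of rows, each a list of 7 numbers: the opening, from -1 (shut) to 1 (fully open), then the shift along the world's x, y, z in m, then the turn, a rotation vector about the world's x, y, z in degrees. In form: [[gripper, x, y, z, ax, ay, az], ...]. A call has 1 to 5 rows; each row shifts and turns the commanded pose from where the row before left it; what a row does not reach is not made up. A row lasts 1/12 s, in which the tool goes at most 41.7 mm and 7.16 degrees, less where a joint would pass 70% of its speed; a pose out of reach is approached as far as the arm can. A call with a gripper value outside its range is refused whole. The fingers move at their own pace and stop on an object; "newtons" is the grip in N (left out, the last holds). Time passes only in rows, so rows that do not move let the fingers close. It gives the time, the measured TCP pose, the force, the opening and the grip force at its end, in the units of the state.
- status.state(): the state, without advancing time (a new reading comes with each control period).
- cams.grab_frame(name): name is "scene" or "side" or "wrist"; returns a dict with "color" (400x640x3 uint8, red, green, blue), "intrinsics" (3x3 intrinsics, pixels), "R" (3x3) and "t" (3): a world point X has camera coordinates R X + t. Camera axes: x right, y down, z forward; pixel columns grow to the right and rows downward; lengths in mm; the calibration is good to about 2 mm. The wrist camera is an equidistant fisheye: a pixel r from the principal point sees the ray r / f radians off the axis. A picture is of the moment at which its call begins. There is no depth.
- env.job_done(): hands the job in; it is judged then, once.
Trained networks look in the newest picture that a camera, given by its name, has taken for a name from the list of things; names that differ only in an ending like _2 or _b are one class to them, and where a whole thing is asked for, a point or a joint stands for the part that bears it (a point fixed in the world has none). Each returns a list of dicts, best first, with "score" (0 to 1); they miss things now and then, are a little off and sometimes report something else, mostly with a low value. They report only what shows in the picture. A call takes as long as a camera call.
- finder.boxes_of(query, camera): "rect" ([left, top, width, height] in pixels, round what is visible of it).
- finder.trace(query, camera): "pixels" (400x640 bool, what is visible of it) and "rect" ([left, top, width, height] in pixels, round what is visible of it).
The state is a dict: "time_s": time; "qpos": joint angles; "qvel": joint speeds; "effort": joint torques, N m; "ee_pos": TCP position; "ee_rot": TCP orientation; "force": force on the tool from outside, world axes, zero at the start; "torque": the same for the moment, N m; "gripper_width": finger opening in mm; "gripper_force": force on a finger pad.
Only numpy, scipy, OpenCV 4.12 (cv2) and the standard library are available. Lean on these libraries where they do the work, as an engineer would, in place of code of your own. Each camera call takes 0.05 s, during which the arm holds its last target. There are 200 camera calls.

## Task

Take the steel locating pin out of its parking block and lower it upright through the round cutout in the blue mainboard on the jig. Search gently with its tip over the sprung socket plate hidden below until it drops into the blind hole, press it fully home without ever forcing it, then let go and leave it standing there. Leave the jar, screwdriver and multimeter where they are.

Things in the scene. Friction and masses are not known exactly. Their poses are not given: they have to be found in the camera images.
- pin: Locating pin, loose, about 90 g: round steel shaft 12 mm in diameter, 66 mm long, under a square aluminium grip 24 x 24 x 32 mm. Origin at the middle of its lower end face, z up along the shaft, x and y square to the grip's flat sides. It starts standing loosely in the parking block, tip 30 mm deep, the grip's underside 36 mm above the block's top.
- pin_tip (a point): Middle of the pin's lower end face (the pin's origin); the end is chamfered by 2 mm to a face 9 mm across.
- pin_grip (a point): Point on the pin's axis 86 mm above the tip, 20 mm above the grip's underside and 12 mm below its top: a good place for the gripper's TCP, coming from above.
- park: Parking block, fixed to the bench: grey, 60 x 60 x 45 mm, with a 16 mm blind hole 30 mm deep in the middle of its top. Origin at the middle of its underside, z up.
- jig: Board jig, fixed to the bench: closed aluminium box 180 (x) x 140 (y) mm, topped by a blue mainboard whose surface is 66 mm above the bench; parts on it stand at most 5 mm higher. Origin at the middle of the underside, z up. Jig and parking block may swap sides. More than 20 N from anything on the jig, its board or its socket plate counts as forcing it.
- jig_cutout (a point): Centre of the one round cutout through board and deck, 34 mm in diameter, at the board's top surface, 30 mm along x and 12 mm along y from the jig's origin; z up.
- jar: White plastic jar, 44 mm in diameter and 60 mm high, standing on the bench; bystander. Origin at the middle of its underside.
- screwdriver: Screwdriver about 190 mm long lying on the bench; bystander. Origin under its middle.
- meter: Red multimeter 150 x 78 x 34 mm lying on the bench; bystander. Origin at the middle of its underside.
- jig_plate (a point): Point of the jig on the cutout's axis, 38 mm below the board's surface, level with the top of a black flat socket plate (wider than the cutout). The plate has one blind hole, 14 mm wide with a 1.5 mm chamfer, 18 mm deep. The point is NOT the hole: the hole's centre lies 4 to 8 mm off this axis in an unknown direction that nothing measures.
- jig_home (a point): Point of the jig on the cutout's axis at the height of the hole's floor, 10 mm above the bench: the height of the tip when home (grip's underside then 10 mm above the board). The plate is sprung: it sinks from about 3 N, stops rigidly 5 mm down at about 6 N, and comes back up. Beside the hole the tip cannot get below 23 mm. Sideways stiff friction holds the plate (10 N or more).

How it is judged (in metres and radians):
On the way, in this order (a step that is already met when the one before it is completed fails the run):
1. the pin is lifted clear of the parking block (z of pin_tip in the frame of park above 0.055 m), for 0.1 s.
2. the pin's tip is inside the cutout, below the board (z of pin_tip in the frame of jig below 0.05 m and horizontal distance between pin_tip and jig_cutout below 0.017 m), for 0.1 s.
At the end, for the whole second after the job is handed in: The pin stands released and at rest in the jig's hidden hole: its tip less than 13.5 mm above the jig's underside (the hole's floor is at 10 mm), within 15 mm of the cutout's axis, leaning less than 0.14 rad (z of pin_tip in the frame of jig below 0.0135 m and horizontal distance between pin_tip and jig_cutout below 0.015 m and angle between pin's own z axis and vertical below 0.14 rad and linear speed of pin below 0.02 m/s and contact force between the fingers and pin below 0.1 N); the robot touches nothing.
It fails at once if more than 20 N on the jig, its board or its socket (contact force between jig and anything else above 20 N).
It fails at once if a bystander is shifted by more than 20 mm (distance of any of jar, screwdriver, meter from where it was at the start of the episode above 0.02 m).
It also fails if it takes over 51 s, if anything falls off the work surface, if the arm or the gripper's body presses on something with over 40 N, if the wrist force passes 120 N, or if a joint passes its speed limit or range.

## Working session

There is one attempt and no reset: what is moved stays moved. The work goes in short steps, Python scripts to look and compute and a tool call to move; the robot and the scene stay as the last step left them, time stands still between calls to the robot, and variables do not carry over. Pictures are saved under pics/ and viewed, at most 10 in all, crops included, and the job is handed in when it is done.

Besides the shell and the picture viewer there is one more tool, called as a command line: name --pt "numbers of a row" for each row, then --argument value for the rest. apply_moves: Moves the arm, as the interface text tells. Its arguments: {"type":"object","properties":{"increments":{"type":"array","items":{"type":"array","items":{"type":"number"}}},"newtons":{"type":"number"}},"required":["increments"]}

```bash
mkdir -p pics
python3 - <<'E'
from workcell import status,cams,env,finder
import cv2,numpy as np
print(status.state())
ims=[]
for n in ["scene","side","wrist"]:
    f=cams.grab_frame(n); cv2.imwrite(f"pics/{n}0.png",f["color"][...,::-1]); 
    print(n,f["intrinsics"].tolist(),f["R"].tolist(),f["t"].tolist())
    for q in ["pin","park","jig","jig_cutout"]:
        r=finder.boxes_of(q,n); print(q,[(x["score"],x["rect"]) for x in r[:2]])
    ims.append(f["color"][...,::-1])
a=np.vstack([np.hstack(ims[:2]),np.hstack([ims[2],ims[2]*0])])
cv2.imwrite("pics/all0.png",cv2.resize(np.vstack(ims[:2]),(480,600)))
E
```

```text
{'time_s': 0.0, 'qpos': array([ 7.57437759e+01,  1.83521128e+01,  8.97040326e+01,  1.04307514e-04,
        7.20425469e+01, -1.14787359e+00]), 'qvel': array([-0.03855495, -0.01538932, -0.02167414, -0.08277567, -0.10604977,
       -0.09972957]), 'effort': array([ 5.16451619e-04, -4.12466276e+01, -2.31967360e+01,  7.26765348e-02,
        4.56984295e-02, -1.28704614e-04]), 'ee_pos': array([130.31422704, 559.58106991, 231.93158992]), 'ee_rot': array([-1.79901330e+02, -2.07623606e-03,  1.66891615e+02]), 'force': array([ 0.02282146,  0.71130794, -0.02029662]), 'torque': array([-0.00941503, -0.00553898,  0.01522741]), 'gripper_force': 0.0, 'gripper_width': 90.9958248381673}
scene [[361.79582834247793, 0.0, 324.1473565149049], [0.0, 361.79582834247793, 198.8085637696821], [0.0, 0.0, 1.0]] [[-0.8011344748863374, 0.598483478265543, 0.0010389378083674214], [0.4817728442548354, 0.6459327231356142, -0.59217045157726], [-0.35507531551376326, -0.4739076317446124, -0.8058120605246699]] [496.1185599163956, -226.04420594066823, 1562.5736010790397]
pin [(0.48, [299.7, 152.3, 8.0, 14.6])]
park [(0.51, [2
[... 433 characters left out ...]
6594933334, 349.56628289314483, 882.7204981534431]
pin [(0.44, [340.7, 250.8, 11.9, 23.0])]
park [(0.97, [332.6, 260.7, 26.3, 33.5])]
jig [(0.84, [207.2, 169.6, 70.5, 60.7])]
jig_cutout [(0.65, [208.9, 172.5, 73.0, 59.3]), (0.44, [334.4, 258.4, 24.7, 33.1])]
wrist [[309.70691628693146, 0.0, 316.9259991157303], [0.0, 309.70691628693146, 200.1064645058173], [0.0, 0.0, 1.0]] [[0.22604949677286085, 0.974115816595067, 2.946295140168496e-05], [0.9360448125857528, -0.21722326178199533, 0.2768287618223527], [0.26966967541798725, -0.06254942365937383, -0.9609192659947249]] [-574.9002728895053, -31.67859301060667, 391.31776672186976]
pin []
park [(0.59, [59.0, 383.5, 19.7, 16.0])]
jig []
jig_cutout []
```

View pics/all0.png

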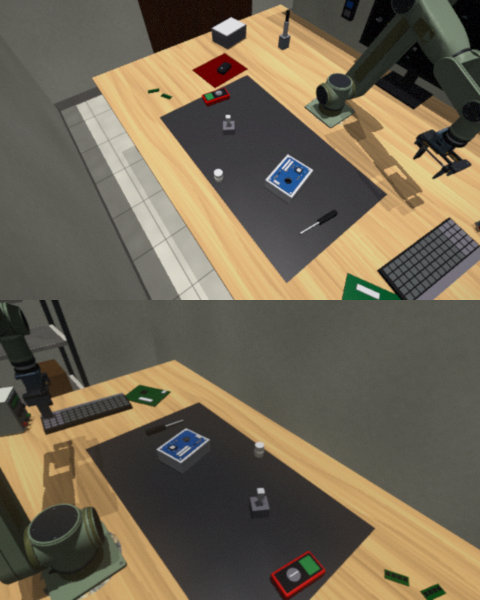

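```bash
cat > h.py <<'E'
import numpy as np,cv2
from workcell import status,cams,env,finder
def ray(f,u,v,fish=False):
    K=f["intrinsics"];d=np.array([(u-K[0,2])/K[0,0],(v-K[1,2])/K[1,1],1.])
    if fish:
        r=np.hypot(d[0],d[1]); d=np.array([d[0]/r*np.sin(r),d[1]/r*np.sin(r),np.cos(r)])
    return -f["R"].T@f["t"], f["R"].T@d
def onz(f,u,v,z,fish=False):
    c,d=ray(f,u,v,fish); return c+d*(z-c[2])/d[2]
def tri(rs):
    A=sum(np.eye(3)-np.outer(d,d)/(d@d) for c,d in rs);b=sum((np.eye(3)-np.outer(d,d)/(d@d))@c for c,d in rs)
    return np.linalg.solve(A,b)
def proj(f,X,fish=False):
    p=f["R"]@np.asarray(X,float)+f["t"];K=f["intrinsics"]
    if fish:
        r=np.hypot(p[0],p[1]);th=np.arctan2(r,p[2]);q=p[:2]/r*th
    else: q=p[:2]/p[2]
    return q*K[0,0]+K[:2,2]
E
python3 - <<'E'
from h import *
s=cams.grab_frame("scene");d=cams.grab_frame("side")
print("pin",tri([ray(s,303.7,159.6),ray(d,346.6,262.3)]))
print("park",tri([ray(s,303.7,171),ray(d,345.7,277.5)]))
print("jig",tri([ray(s,383,239),ray(d,242.5,200)]))
print(onz(s,383,239,45),onz(d,242.5,200,45))
a=cv2.resize(s["color"][190:290,330:440,::-1],(660,600),interpolation=2)
b=cv2.resize(d["color"][160:310,200:400,::-1],(800,600),interpolation=2)
cv2.imwrite("pics/jig0.png",a);cv2.imwrite("pics/side1.png",b)
E
```

```text
pin [ 551.47434193 -219.56198309   83.7709363 ]
park [ 554.31169996 -219.92595677   17.75729751]
jig [509.85883277 210.50155732  27.99162476]
[526.06284048 211.93704254  45.        ] [494.93719701 199.71488154  45.        ]
```

The scene shows the jig near (385,235) with a dark cutout, and the parking block with the pin near (304,165). The side view has the jig at (243,200) and the block at (346,275). The jar is near the jig's far side.

Run:
```python
import cv2,numpy as np
a=cv2.imread("pics/jig0.png");b=cv2.imread("pics/side0.png")[160:245,195:295]
b=cv2.resize(b,(400,340),interpolation=2);a=cv2.resize(a,(400,364))
cv2.imwrite("pics/both.png",np.hstack([a,cv2.copyMakeBorder(b,0,24,0,0,0)]))
```

```text
(no output)
```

View pics/both.png

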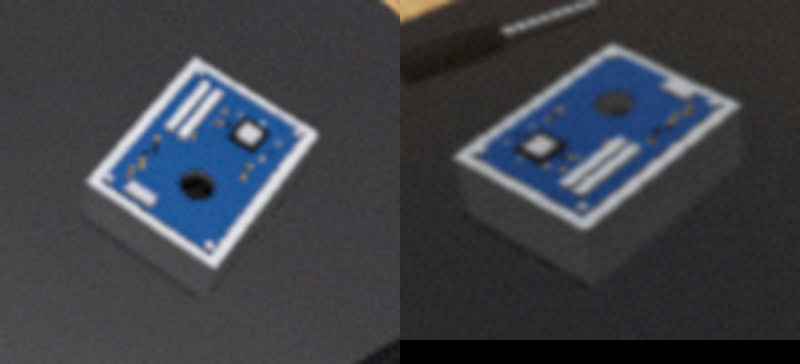

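The cutout centre is at about (384.5,241) in scene and (248.5,186) in side. Moving to the pin now.

apply_moves --pt "1 0.0192 -0.0355 0 0 0 -4.6" --pt "1 0.0192 -0.0355 0 0 0 -4.6" --pt "1 0.0192 -0.0355 0 0 0 -4.6" --pt "1 0.0192 -0.0355 0 0 0 -4.6" --pt "1 0.0192 -0.0355 0 0 0 -4.6"

```text
time_s: 1.27
ee_pos: [226.8, 380.9, 232.8]
ee_rot: [180.0, 0.0, 143.7]
force: [0.5, -0.6, 0.3]
gripper_width: 91.3
gripper_force: 0.0
```

apply_moves --pt "1 0.0192 -0.0355 0 0 0 -4.6" --pt "1 0.0192 -0.0355 0 0 0 -4.6" --pt "1 0.0192 -0.0355 0 0 0 -4.6" --pt "1 0.0192 -0.0355 0 0 0 -4.6" --pt "1 0.0192 -0.0355 0 0 0 -4.6"

```text
time_s: 1.68
ee_pos: [322.8, 203.3, 233.1]
ee_rot: [179.9, -0.0, 120.7]
force: [1.5, 0.4, 0.4]
gripper_width: 91.4
gripper_force: 0.0
```

apply_moves --pt "1 0.0192 -0.0355 0 0 0 -4.6" --pt "1 0.0192 -0.0355 0 0 0 -4.6" --pt "1 0.0192 -0.0355 0 0 0 -4.6" --pt "1 0.0192 -0.0355 0 0 0 -4.6" --pt "1 0.0192 -0.0355 0 0 0 -4.6"

```text
time_s: 2.1
ee_pos: [419.0, 25.5, 233.1]
ee_rot: [179.9, -0.0, 97.6]
force: [0.7, 0.8, -0.1]
gripper_width: 91.3
gripper_force: 0.0
```

apply_moves --pt "1 0.0192 -0.0355 0 0 0 -4.6" --pt "1 0.0192 -0.0355 0 0 0 -4.6" --pt "1 0.0192 -0.0355 0 0 0 -4.6" --pt "1 0.0192 -0.0355 0 0 0 -4.6" --pt "1 0.0192 -0.0355 0 0 0 -4.6"

```text
time_s: 2.52
ee_pos: [515.0, -152.1, 232.9]
ee_rot: [180.0, -0.0, 74.6]
force: [0.6, -0.0, 0.7]
gripper_width: 91.1
gripper_force: 0.0
```

Run:
```python
from h import *
st=status.state();print(st["time_s"],st["ee_pos"],st["ee_rot"],st["qpos"],st["force"])
f=cams.grab_frame("wrist");cv2.imwrite("pics/w1.png",f["color"][...,::-1])
for q in ["pin","park","jig"]: print(q,[(x["score"],x["rect"]) for x in finder.boxes_of(q,"wrist")[:2]])
print(proj(f,[552,-220,113],1),(-f["R"].T@f["t"]).tolist())
s=cams.grab_frame("scene");d=cams.grab_frame("side")
c=tri([ray(s,384.5,240.8),ray(d,248.5,186)]);print("cut",c,onz(s,384.5,240.8,66),onz(d,248.5,186,66))
```

```text
2.5167 [ 514.99107551 -152.08507757  232.89211898] [ 1.79971012e+02 -1.10198742e-02  7.46247984e+01] [-1.76870481e+01  1.48677350e+01  9.45698504e+01  1.29186766e-02
  7.05338953e+01 -2.31614580e+00] [ 0.6411352  -0.03415904  0.67111953]
pin [(0.78, [353.3, 217.2, 32.2, 47.4])]
park [(0.73, [454.5, 1.0, 47.6, 37.5]), (0.68, [328.9, 186.4, 68.7, 61.9])]
jig []
[371.27347453 254.37213535] [536.1521245815164, -76.40360778190187, 384.9751521006485]
cut [536.71635392 226.48157848  64.15043055] [537.11620986 227.42412401  66.        ] [536.03024473 223.991733    66.        ]
```

View pics/w1.png

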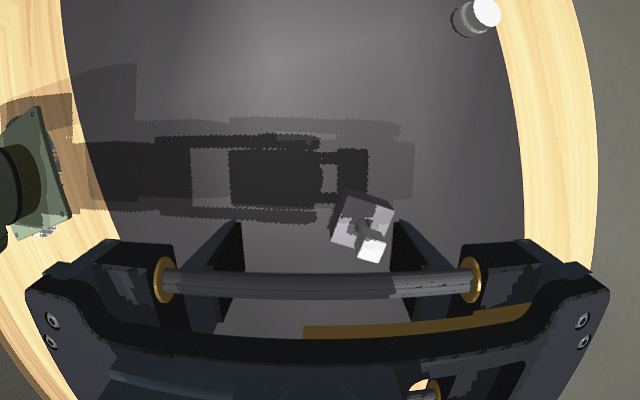

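The wrist view shows the bright pin grip top at (372,250), over the block. I'll get its centre and yaw from the bright top face.

Run:
```python
from h import *
f=cams.grab_frame("wrist");g=f["color"].min(2);sub=g[225:275,345:395]
m=(g>225).astype(np.uint8);n,l,stt,c=cv2.connectedComponentsWithStats(m);k=[i for i in range(1,n) if abs(c[i][0]-372)<12 and abs(c[i][1]-250)<15]
for i in k: print(stt[i],c[i])
i=max(k,key=lambda i:stt[i][4]);ys,xs=np.where(l==i)
P=np.array([onz(f,x,y,113,1)[:2] for x,y in zip(xs,ys)])
r=cv2.minAreaRect(P.astype(np.float32));print(r,P.mean(0))
cv2.imwrite("pics/w1c.png",cv2.resize(f["color"][180:275,315:415,::-1],(600,570),interpolation=0))
```

```text
[360 241  28  24 427] [373.23887588 252.96955504]
((553.0518798828125, -215.6122283935547), (22.04444694519043, 22.111650466918945), 56.89944076538086) [ 553.16437298 -215.64122844]
```

View pics/w1c.png

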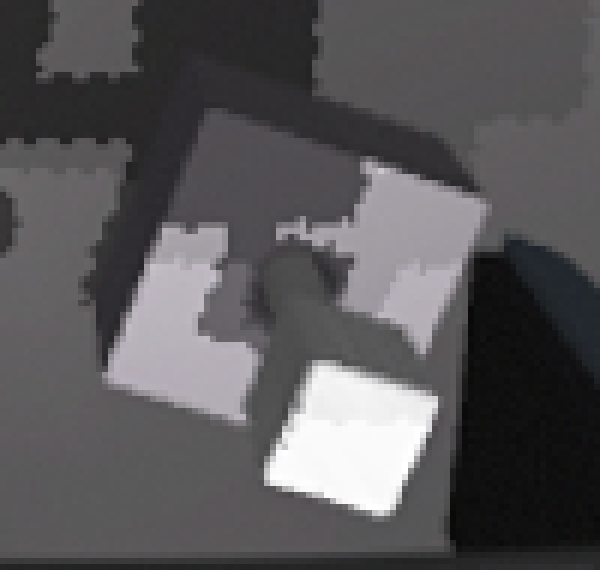

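Grip top centre (553,-215.6), yaw 57° (mod 90).

apply_moves --pt "1 0.0127 -0.0212 -0.01 0 0 -5.9" --pt "1 0.0127 -0.0212 -0.01 0 0 -5.9" --pt "1 0.0127 -0.0212 -0.01 0 0 -5.9" --pt "1 0 0 -0.035 0 0 0" --pt "1 0 0 -0.022 0 0 0" --newtons 30

```text
time_s: 3.28
ee_pos: [552.4, -212.9, 144.4]
ee_rot: [-180.0, 0.0, 57.2]
force: [-0.3, 0.3, -0.8]
gripper_width: 91.4
gripper_force: 0.0
```

apply_moves --pt "1 0 0 -0.025 0 0 0" --pt "1 0 0 0 0 0 0"

```text
time_s: 3.45
ee_pos: [549.2, -211.0, 116.4]
ee_rot: [-179.4, 0.1, 57.3]
force: [-0.9, -0.2, -0.2]
gripper_width: 91.1
gripper_force: 0.0
```

Run:
```python
from h import *
st=status.state();print(st["time_s"],st["ee_pos"],st["ee_rot"],st["force"])
f=cams.grab_frame("wrist");g=f["color"].min(2);cv2.imwrite("pics/w2.png",f["color"][...,::-1])
u=proj(f,[553,-215.6,113],1);print(u)
m=(g>215).astype(np.uint8);n,l,stt,c=cv2.connectedComponentsWithStats(m)
for i in range(1,n):
    if np.hypot(*(c[i]-u))<30 and stt[i][4]>100: 
        ys,xs=np.where(l==i);P=np.array([onz(f,x,y,113,1)[:2] for x,y in zip(xs,ys)]);print(stt[i],cv2.minAreaRect(P.astype(np.float32)))
```

```text
3.45 [ 549.17202571 -210.96111583  116.42391764] [-1.79440040e+02  9.97706697e-02  5.73016001e+01] [-0.94094127 -0.15087481 -0.21809017]
[326.60489666 260.76697903]
```

View pics/w2.png

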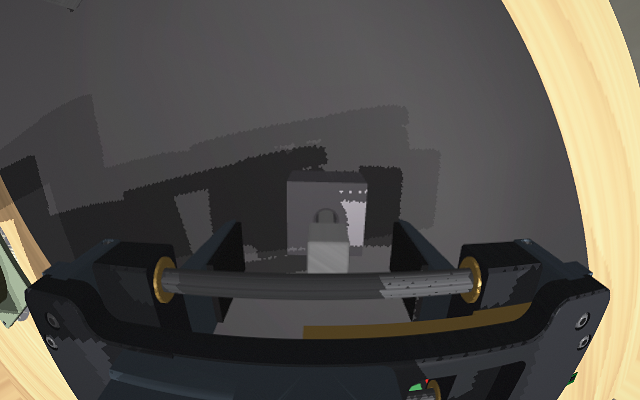

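The grip stands squarely between the fingers at (327,258). But the TCP has drifted about 4 mm from its command, so I'm checking that before going lower.

apply_moves --pt "1 0 0 0 0 0 0" --pt "1 0 0 0 0 0 0"

```text
time_s: 3.67
ee_pos: [553.7, -213.4, 123.0]
ee_rot: [179.8, -0.0, 57.3]
force: [-0.8, -0.2, 1.1]
gripper_width: 91.5
gripper_force: 0.0
```

Run:
```python
from h import *
st=status.state();print(st)
```

```text
{'time_s': 3.6667, 'qpos': array([-2.21849333e+01,  2.48220507e+01,  9.63845527e+01,  1.68987990e-03,
        5.85727474e+01,  1.05625946e+01]), 'qvel': array([-0.24882249, -0.24409817, -0.2852035 , -0.03051878, -0.26962274,
       -0.01777886]), 'effort': array([ 4.57618351e-02, -4.36650646e+01, -1.99854791e+01,  7.10468623e-02,
        4.46505379e-02, -7.99112204e-04]), 'ee_pos': array([ 553.68995798, -213.35883352,  122.95544288]), 'ee_rot': array([ 1.79783355e+02, -4.18678912e-02,  5.72516729e+01]), 'force': array([-0.76113479, -0.24591648,  1.06726487]), 'torque': array([-0.09412945,  0.06309687,  0.00639935]), 'gripper_force': 0.0, 'gripper_width': 91.5024015289989}
```

apply_moves --pt "1 0 0 -0.008 0 0 0" --pt "1 0 0 -0.007 0 0 0" --pt "1 0 0 -0.004 0 0 0" --pt "1 0 0 0 0 0 0" --pt "1 0 0 0 0 0 0"

```text
time_s: 4.08
ee_pos: [552.3, -213.5, 101.4]
ee_rot: [-180.0, 0.0, 57.2]
force: [-0.0, 0.1, -0.1]
gripper_width: 91.4
gripper_force: 0.0
```

apply_moves --pt "-0.3 0 0 0 0 0 0" --pt "-0.6 0 0 0 0 0 0" --pt "-0.6 0 0 0 0 0 0" --pt "-0.6 0 0 0 0 0 0" --pt "-0.6 0 0 0 0 0 0" --newtons 30

```text
time_s: 4.5
ee_pos: [552.6, -213.6, 101.9]
ee_rot: [180.0, -0.0, 57.2]
force: [0.5, 1.4, 0.1]
gripper_width: 60.7
gripper_force: 0.0
```

apply_moves --pt "-0.6 0 0 0 0 0 0" --pt "-0.6 0 0 0 0 0 0" --pt "-0.6 0 0 0 0 0 0"

```text
time_s: 4.75
ee_pos: [552.5, -213.6, 101.8]
ee_rot: [180.0, -0.0, 57.2]
force: [0.1, -0.4, 0.3]
gripper_width: 41.0
gripper_force: 0.0
```

apply_moves --pt "-0.8 0 0 0 0 0 0" --pt "-0.8 0 0 0 0 0 0" --pt "-0.8 0 0 0 0 0 0" --pt "-0.8 0 0 0 0 0 0" --pt "-0.8 0 0 0 0 0 0"

```text
time_s: 5.17
ee_pos: [552.5, -213.6, 101.8]
ee_rot: [180.0, -0.0, 57.2]
force: [0.1, -0.5, -0.1]
gripper_width: 23.8
gripper_force: 30.0
```

apply_moves --pt "-0.8 0 0 0 0 0 0" --pt "-0.8 0 0 0.002 0 0 0"

```text
time_s: 5.33
ee_pos: [552.2, -213.4, 103.4]
ee_rot: [-179.9, 0.0, 57.2]
force: [0.2, -0.1, -1.3]
gripper_width: 23.6
gripper_force: 30.0
```

apply_moves --pt "-0.8 0 0 0.01 0 0 0" --pt "-0.8 0 0 0.02 0 0 0" --pt "-0.8 0 0 0.03 0 0 0" --pt "-0.8 0 0 0.03 0 0 0" --pt "-0.8 0 0 0.015 0 0 0"

```text
time_s: 5.75
ee_pos: [553.7, -214.0, 213.4]
ee_rot: [179.7, -0.1, 57.2]
force: [0.5, 0.2, -0.9]
gripper_width: 24.0
gripper_force: 30.0
```

apply_moves --pt "-0.8 0 0.02 0 0 0 0" --pt "-0.8 0 0.03 0 0 0 0" --pt "-0.8 0 0.038 0 0 0 0" --pt "-0.8 0 0.038 0 0 0 0" --pt "-0.8 0 0.038 0 0 0 0"

```text
time_s: 6.17
ee_pos: [552.0, -48.2, 209.6]
ee_rot: [180.0, -0.0, 57.1]
force: [-0.8, 0.2, -0.8]
gripper_width: 23.8
gripper_force: 30.0
```

apply_moves --pt "-0.8 0 0.038 0 0 0 0" --pt "-0.8 0 0.03 0 0 0 0" --pt "-0.8 0 0.02 0 0 0 0" --pt "-0.8 0 0.01 0 0 0 0" --pt "-0.8 0 0 0 0 0 0"

```text
time_s: 6.58
ee_pos: [552.4, 50.1, 209.3]
ee_rot: [180.0, -0.0, 57.3]
force: [0.8, -0.5, -1.1]
gripper_width: 23.9
gripper_force: 30.0
```

Run:
```python
from h import *
st=status.state();print(st["time_s"],st["ee_pos"],st["ee_rot"],st["force"])
f=cams.grab_frame("wrist");cv2.imwrite("pics/w3.png",f["color"][...,::-1])
for q in ["jig","pin"]: print(q,[(x["score"],x["rect"]) for x in finder.boxes_of(q,"wrist")[:2]])
p=st["ee_pos"];print("tip",proj(f,p-[0,0,86],1),"cut",proj(f,[536.5,226,66],1))
```

```text
6.5833 [552.37833304  50.11913649 209.32168284] [ 1.79989902e+02 -2.58891377e-02  5.73481254e+01] [ 0.7877308  -0.52478936 -1.12070019]
jig [(0.98, [108.6, 0.2, 201.8, 196.0])]
pin [(0.61, [292.9, 207.0, 50.2, 68.9])]
tip [316.65275542 211.65164514] cut [206.04156161  56.0431183 ]
```

View pics/w3.png

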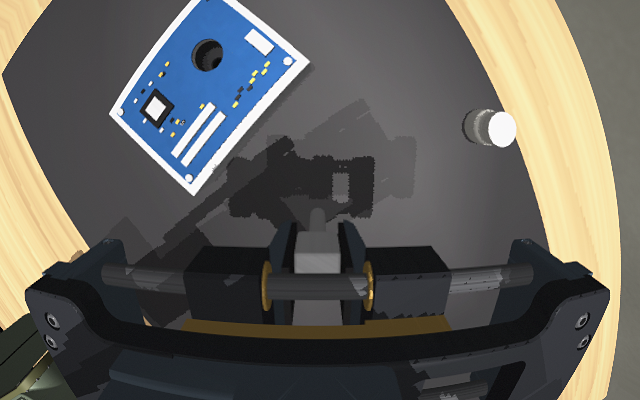

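The wrist view shows the cutout at (208,56), the jar at (490,128) and the pin tip at about (317,211), which matches the prediction for an upright pin. I'll fit the cutout rim.

```bash
cat >> h.py <<'E'
def cut(f,u0):
    c=f["color"].astype(int); blue=(c[...,2]>c[...,0]+40)
    x0,y0=int(u0[0])-45,int(u0[1])-45;x0=max(x0,0);y0=max(y0,0)
    m=(~blue[y0:y0+90,x0:x0+90]).astype(np.uint8);n,l,s,ce=cv2.connectedComponentsWithStats(m,connectivity=4)
    i=l[int(u0[1])-y0,int(u0[0])-x0];cs,_=cv2.findContours((l==i).astype(np.uint8),0,1)
    P=np.array([onz(f,x+x0,y+y0,66,1)[:2] for x,y in max(cs,key=len)[:,0]])
    return s[i],cv2.fitEllipse(P.astype(np.float32)),cv2.minEnclosingCircle(P.astype(np.float32))
E
python3 - <<'E'
from h import *
f=cams.grab_frame("wrist");print(cut(f,(208,56)))
E
```

```text
(array([ 26,  26,  31,  32, 767], dtype=int32), ((537.6490478515625, 227.0692596435547), (31.769441604614258, 32.11824035644531), 127.78006744384766), ((537.5662841796875, 226.833251953125), 16.597673416137695))
```

apply_moves --pt "-0.8 -0.003 0.02 0 0 0 0" --pt "-0.8 -0.003 0.035 0 0 0 0" --pt "-0.8 -0.003 0.038 0 0 0 0" --pt "-0.8 -0.003 0.038 0 0 0 0" --pt "-0.8 -0.0028 0.03 0 0 0 0"

```text
time_s: 7.2
ee_pos: [537.9, 210.2, 208.9]
ee_rot: [180.0, -0.0, 57.1]
force: [0.6, 0.4, -0.4]
gripper_width: 24.0
gripper_force: 30.0
```

apply_moves --pt "-0.8 0 0.012 0 0 0 0" --pt "-0.8 0 0.0039 0 0 0 0" --pt "-0.8 0 0 -0.01 0 0 0" --pt "-0.8 0 0 -0.01 0 0 0" --pt "-0.8 0 0 -0.01 0 0 0"

```text
time_s: 7.62
ee_pos: [537.6, 223.3, 177.4]
ee_rot: [-180.0, 0.1, 57.1]
force: [0.8, -0.5, 0.3]
gripper_width: 23.7
gripper_force: 30.0
```

apply_moves --pt "-0.8 0 0 -0.008 0 0 0" --pt "-0.8 0 0 -0.004 0 0 0" --pt "-0.8 0 0 0 0 0 0"

```text
time_s: 7.87
ee_pos: [537.1, 224.2, 165.1]
ee_rot: [-179.9, 0.2, 57.1]
force: [-0.5, 0.2, -0.3]
gripper_width: 23.6
gripper_force: 30.0
```

Run:
```python
from h import *
st=status.state();print(st["time_s"],st["ee_pos"],st["ee_rot"],st["force"])
f=cams.grab_frame("wrist");u=proj(f,[537.6,227,66],1);print(u,proj(f,st["ee_pos"]-[0,0,86],1))
cv2.imwrite("pics/w4.png",cv2.resize(f["color"][140:300,220:420,::-1],(800,640))[:600])
```

```text
7.8667 [537.07020824 224.22118962 165.10958677] [-1.79905814e+02  1.53346562e-01  5.71316497e+01] [-0.5124932   0.16555932 -0.31936843]
[315.65222367 203.51516246] [316.85629754 211.33895311]
```

View pics/w4.png

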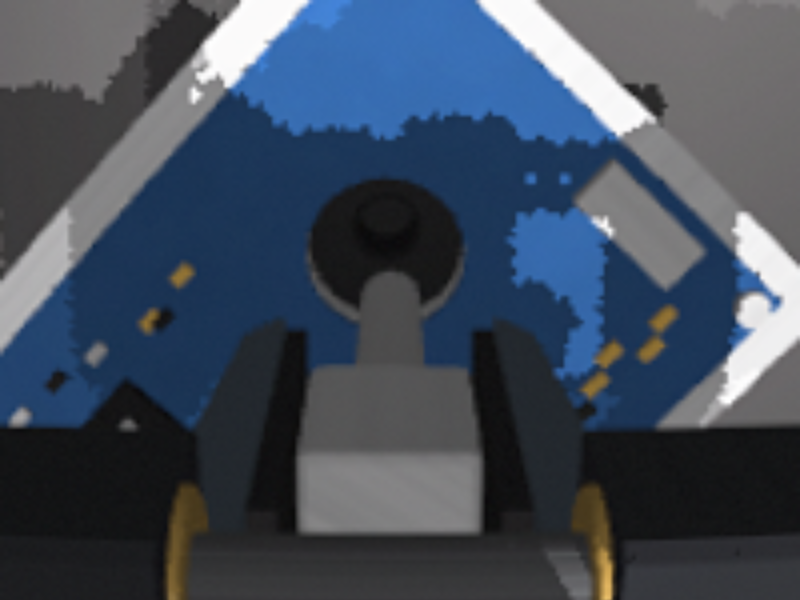

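The wrist view shows the cutout at about px (316.5,202). Inside it a dark ring, the socket hole, is at about (316.5,195). I'll enhance it and compute its position at z=28.

Run:
```python
from h import *
st=status.state();print(st["ee_pos"])
f=np.mean([cams.grab_frame("wrist")["color"].astype(float) for _ in range(4)],0);F=cams.grab_frame("wrist")
c=np.clip(f[180:215,292:342].mean(2)*4,0,255).astype(np.uint8)
cv2.imwrite("pics/w5.png",cv2.resize(c,(800,560),interpolation=cv2.INTER_CUBIC))
for v in (190,192,194,196,198,200,204): print(v,onz(F,316.5,v,28,1)[:2].round(1))
print(onz(F,316.5,202,66,1), proj(F,[537.6,227,66],1),cut(F,(308,190)))
```

```text
[537.52935673 224.6385143  166.01722181]
190 [540.4 229.3]
192 [539.3 227.7]
194 [538.3 226. ]
196 [537.2 224.3]
198 [536.1 222.6]
200 [535.  220.9]
204 [532.7 217.4]
[539.98897246 228.54145168  66.        ] [315.12894321 204.9005479 ] (array([  12,   41,   78,   49, 1938], dtype=int32), ((532.8333129882812, 219.08863830566406), (44.14815139770508, 65.45792388916016), 60.47992706298828), ((526.3721923828125, 212.4181671142578), 35.29957962036133))
```

View pics/w5.png

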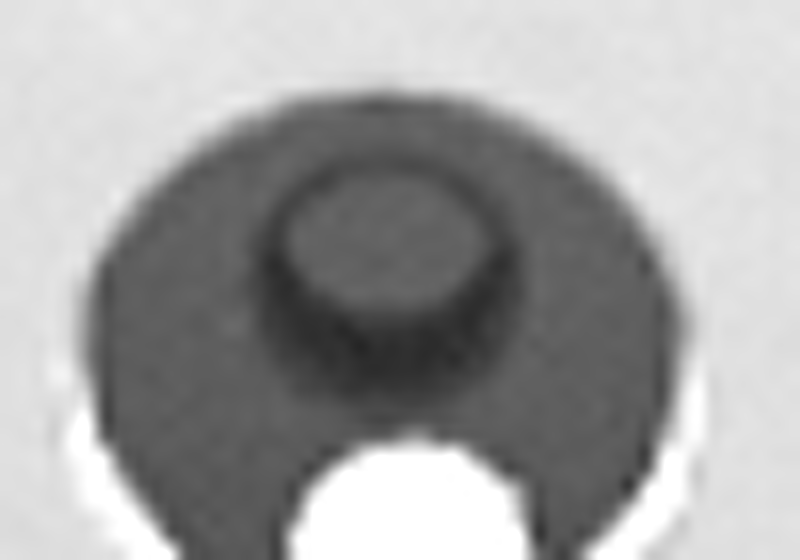

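Run:
```python
from h import *
st=status.state();p=st["ee_pos"];F=cams.grab_frame("wrist")
t=np.linspace(0,6.283,60);z0=p[2]-86
Q=np.array([proj(F,[p[0]+r*np.cos(a),p[1]+r*np.sin(a),z0+h],1) for r,h in((4.5,0),(6,2),(6,5)) for a in t])
print(p,st["time_s"],"pred tip top v",Q[:,1].min(),"u",Q[:,0].min(),Q[:,0].max())
C=np.array([proj(F,[540+17*np.cos(a),228.5+17*np.sin(a),66],1) for a in t])
print("cut box",C.min(0),C.max(0),"seen u 297.3..335.1 top 185.7")
H=np.array([proj(F,[536.4+8.5*np.cos(a),223.1+8.5*np.sin(a),28],1) for a in t])
print("hole box",H.min(0),H.max(0),"seen u 307.9..324.8 v 189.4..205.3")
```

```text
[538.03856289 225.45088982 167.33122415] 8.1667 pred tip top v 205.34298454856653 u 309.0412073085972 324.14374313569664
cut box [296.73693183 182.61791671] [336.51799031 220.76288503] seen u 297.3..335.1 top 185.7
hole box [307.88140633 188.93832674] [325.26860178 205.68129019] seen u 307.9..324.8 v 189.4..205.3
```

apply_moves --pt "-0.8 0 0 0 0 0 0" --pt "-0.8 0 0 0 0 0 0"

```text
time_s: 8.38
ee_pos: [537.8, 225.4, 167.0]
ee_rot: [180.0, -0.0, 57.2]
force: [-0.2, 0.6, -0.7]
gripper_width: 24.1
gripper_force: 30.0
```

Run:
```python
from h import *
fs=[];ps=[]
for _ in range(5):
    F=cams.grab_frame("wrist");fs.append(F["color"].astype(float));ps.append(status.state()["ee_pos"])
print(np.round(ps,1)[[0,-1]],status.state()["ee_rot"])
p=np.mean(ps,0);f=np.mean(fs,0).mean(2)
print("col",[(v,int(x)) for v,x in zip(range(180,214),f[180:214,315:318].mean(1))])
for v in (193,197,200,203,214): print("row",v,"from 294",f[v,294:340].astype(int).tolist())
t=np.linspace(0,6.283,60);z0=p[2]-86
Q=np.array([proj(F,[p[0]+r*np.cos(a),p[1]+r*np.sin(a),z0+h],1) for r,h in((4.5,0),(6,2),(6,5)) for a in t])
print("pred tip top v",Q[:,1].min(),"u",Q[:,0].min(),Q[:,0].max())
for n,X,r in(("cut",[538,226.5,66],17),("mouth",[537,224,28],8.5),("bore",[537,224,26.5],7),("floor",[537,224,10],7)):
    C=np.array([proj(F,[X[0]+r*np.cos(a),X[1]+r*np.sin(a),X[2]],1) for a in t]);print(n,C.min(0).round(1),C.max(0).round(1))
J=[onz(F,316.5,200,28,1)[:2],onz(F,316.5,201,28,1)[:2],onz(F,317.5,200,28,1)[:2]];print(J[1]-J[0],J[2]-J[0])
```

```text
[[537.7 225.4 167. ]
 [537.7 225.3 166.8]] [ 1.79993109e+02 -1.28968126e-03  5.71940870e+01]
col [(180, 57), (181, 56), (182, 56), (183, 56), (184, 57), (185, 54), (186, 24), (187, 23), (188, 24), (189, 21), (190, 18), (191, 24), (192, 24), (193, 25), (194, 24), (195, 24), (196, 24), (197, 24), (198, 24), (199, 20), (200, 15), (201, 12), (202, 12), (203, 11), (204, 14), (205, 16), (206, 19), (207, 33), (208, 73), (209, 77), (210, 78), (211, 77), (212, 77), (213, 77)]
row 193 from 294 [55, 55, 56, 55, 56, 55, 42, 28, 23, 23, 24, 24, 25, 25, 24, 19, 18, 21, 24, 25, 24, 25, 24, 25, 24, 25, 24, 23, 18, 19, 21, 25, 24, 24, 24, 23, 24, 29, 44, 53, 56, 56, 56, 56, 56, 56]
row 197 from 294 [55, 56, 56, 53, 31, 23, 22, 23, 24, 24, 23, 24, 23, 22, 17, 12, 11, 19, 23, 24, 24, 24, 25, 24, 24, 24, 24, 19, 15, 13, 18, 22, 23, 24, 24, 24, 24, 24, 23, 22, 43, 58, 55, 55, 55, 56]
row 200 from 294 [55, 56, 57, 51, 21, 22, 23, 23, 23, 23, 23, 23, 24, 22, 19, 15, 12, 11, 12, 13, 13, 14, 15, 15, 14, 12, 11, 11, 12, 15, 18, 23, 24, 23, 24, 24, 23, 23, 23, 23, 32, 46, 56, 55, 55, 55]
row 203 from 294 [56, 56, 52, 39, 22, 23, 23, 23, 24, 23, 23, 24, 23, 24, 23, 22, 17, 16, 14, 14, 12, 11, 10, 11, 12, 12, 14, 15, 17, 22, 22, 23, 24, 23, 23, 23, 23, 23, 22, 22, 36, 54, 61, 56, 55, 55]
row 214 from 294 [54, 55, 55, 55, 53, 59, 79, 84, 73, 40, 19, 20, 21, 22, 21, 21, 56, 70, 75, 76, 77, 77, 76, 77, 77, 76, 76, 76, 75, 76, 68, 30, 21, 20, 27, 47, 69, 86, 65, 57, 55, 55, 55, 55, 56, 55]
pred tip top v 205.24857651377488 u 309.09625409943067 324.204261295052
cut [296.4 185.6] [336.1 223.6]
mouth [308.2 187.6] [325.6 204.4]
bore [309.8 188.7] [324.1 202.5]
floor [310.1 184.8] [323.7 198. ]
[-0.55172622 -0.85669125] [ 0.82248129 -0.5288601 ]
```

Measured tip to hole: move about (-1.6,-0.4) mm. Shifting, then descending.

apply_moves --pt "-0.8 -0.0016 -0.0004 -0.005 0 0 0" --pt "-0.8 0 0 -0.01 0 0 0" --pt "-0.8 0 0 -0.012 0 0 0" --pt "-0.8 0 0 -0.01 0 0 0" --pt "-0.8 0 0 -0.006 0 0 0"

```text
time_s: 9.05
ee_pos: [535.1, 224.5, 121.7]
ee_rot: [-179.9, 0.1, 57.2]
force: [-0.4, 0.3, 0.1]
gripper_width: 24.0
gripper_force: 30.0
```

apply_moves --pt "-0.8 0 0 -0.003 0 0 0" --pt "-0.8 0 0 0 0 0 0" --pt "-0.8 0 0 0 0 0 0" --pt "-0.8 0 0 0 0 0 0"

```text
time_s: 9.38
ee_pos: [536.5, 225.1, 121.2]
ee_rot: [180.0, -0.1, 57.2]
force: [-0.5, 0.4, -1.2]
gripper_width: 23.8
gripper_force: 30.0
```

apply_moves --pt "-0.8 0 0 -0.003 0 0 0" --pt "-0.8 0 0 -0.003 0 0 0" --pt "-0.8 0 0 -0.0015 0 0 0" --pt "-0.8 0 0 0 0 0 0" --pt "-0.8 0 0 0 0 0 0"

```text
time_s: 9.8
ee_pos: [536.0, 224.9, 113.2]
ee_rot: [-180.0, 0.0, 57.2]
force: [0.0, -1.3, -1.9]
gripper_width: 23.9
gripper_force: 30.0
```

apply_moves --pt "-0.8 0 0 -0.001 0 0 0" --pt "-0.8 0 0 -0.001 0 0 0" --pt "-0.8 0 0 -0.001 0 0 0" --pt "-0.8 0 0 0 0 0 0" --pt "-0.8 0 0 0 0 0 0"

```text
time_s: 10.22
ee_pos: [536.1, 224.9, 110.2]
ee_rot: [-180.0, 0.0, 57.2]
force: [-0.6, 0.2, -1.4]
gripper_width: 23.9
gripper_force: 30.0
```

apply_moves --pt "-0.8 0 0 -0.001 0 0 0" --pt "-0.8 0 0 -0.001 0 0 0" --pt "-0.8 0 0 -0.001 0 0 0" --pt "-0.8 0 0 0 0 0 0" --pt "-0.8 0 0 0 0 0 0"

```text
time_s: 10.63
ee_pos: [536.1, 224.9, 107.2]
ee_rot: [-180.0, 0.0, 57.2]
force: [-0.3, 0.2, -1.6]
gripper_width: 24.0
gripper_force: 30.0
```

apply_moves --pt "-0.8 0 0 -0.001 0 0 0" --pt "-0.8 0 0 -0.001 0 0 0" --pt "-0.8 0 0 -0.001 0 0 0" --pt "-0.8 0 0 0 0 0 0" --pt "-0.8 0 0 0 0 0 0"

```text
time_s: 11.05
ee_pos: [536.1, 224.9, 104.2]
ee_rot: [-180.0, 0.0, 57.2]
force: [-0.9, -0.6, -1.4]
gripper_width: 23.6
gripper_force: 30.0
```

In the hole with no side load. Home is at TCP z ≈ 96.

apply_moves --pt "-0.8 0 0 -0.001 0 0 0" --pt "-0.8 0 0 -0.001 0 0 0" --pt "-0.8 0 0 -0.001 0 0 0" --pt "-0.8 0 0 -0.001 0 0 0" --pt "-0.8 0 0 0 0 0 0"

```text
time_s: 11.47
ee_pos: [535.9, 224.9, 100.0]
ee_rot: [-180.0, 0.0, 57.2]
force: [-0.1, 0.2, -1.1]
gripper_width: 23.6
gripper_force: 30.0
```

apply_moves --pt "-0.8 0 0 -0.001 0 0 0" --pt "-0.8 0 0 -0.001 0 0 0" --pt "-0.8 0 0 0 0 0 0" --pt "-0.8 0 0 0 0 0 0"

```text
time_s: 11.8
ee_pos: [536.1, 224.9, 98.2]
ee_rot: [180.0, 0.0, 57.2]
force: [0.3, 0.2, -0.9]
gripper_width: 23.7
gripper_force: 30.0
```

apply_moves --pt "-0.8 0 0 -0.001 0 0 0" --pt "-0.8 0 0 0 0 0 0" --pt "-0.8 0 0 0 0 0 0"

```text
time_s: 12.05
ee_pos: [536.1, 224.9, 97.2]
ee_rot: [180.0, 0.0, 57.2]
force: [-0.1, 0.2, -0.4]
gripper_width: 23.9
gripper_force: 30.0
```

apply_moves --pt "-0.8 0 0 -0.001 0 0 0" --pt "-0.8 0 0 0 0 0 0" --pt "-0.8 0 0 0 0 0 0"

```text
time_s: 12.3
ee_pos: [536.2, 225.0, 96.6]
ee_rot: [180.0, -0.0, 57.2]
force: [-0.4, -0.7, 1.1]
gripper_width: 24.4
gripper_force: 30.0
```

apply_moves --pt "-0.8 0 0 -0.0005 0 0 0" --pt "-0.8 0 0 0 0 0 0" --pt "-0.8 0 0 0 0 0 0"

```text
time_s: 12.55
ee_pos: [536.3, 225.0, 96.0]
ee_rot: [180.0, -0.0, 57.2]
force: [-1.2, 0.0, 2.1]
gripper_width: 23.7
gripper_force: 30.0
```

Floor contact at the expected height with about 3 N. Releasing.

apply_moves --pt "-0.3 0 0 0 0 0 0" --pt "-0.2 0 0 0 0 0 0" --pt "0 0 0 0 0 0 0" --pt "0.1 0 0 0 0 0 0" --pt "0.2 0 0 0 0 0 0"

```text
time_s: 12.97
ee_pos: [536.1, 224.9, 95.6]
ee_rot: [-180.0, 0.0, 57.2]
force: [-0.5, -0.8, -1.2]
gripper_width: 52.9
gripper_force: 0.0
```

apply_moves --pt "0.3 0 0 0 0 0 0" --pt "0.3 0 0 0 0 0 0" --pt "0.3 0 0 0.003 0 0 0" --pt "0.3 0 0 0.01 0 0 0" --pt "0.3 0 0 0.015 0 0 0"

```text
time_s: 13.38
ee_pos: [535.3, 224.6, 123.5]
ee_rot: [-179.9, 0.1, 57.2]
force: [-0.2, -0.6, 0.9]
gripper_width: 59.1
gripper_force: 0.0
```

apply_moves --pt "0.3 0 0 0.025 0 0 0" --pt "0.3 0 0 0.03 0 0 0" --pt "0.3 0 0 0.02 0 0 0" --pt "0.3 0 0 0 0 0 0" --pt "0.3 0 0 0 0 0 0"

```text
time_s: 13.8
ee_pos: [536.8, 225.2, 200.8]
ee_rot: [179.9, -0.2, 57.2]
force: [-0.0, -0.3, -0.6]
gripper_width: 59.2
gripper_force: 0.0
```

Run:
```python
from h import *
st=status.state();print(st["time_s"],st["ee_pos"],st["gripper_width"],st["force"])
F=cams.grab_frame("wrist");S=cams.grab_frame("side")
a=cv2.resize(F["color"][140:330,220:420,::-1],(400,380));b=cv2.resize(S["color"][160:230,205:285,::-1],(400,350),interpolation=2)
cv2.imwrite("pics/w6.png",np.hstack([a,cv2.copyMakeBorder(b,0,30,0,0,0)]))
print("expected top",proj(F,[536,225,108],1))
```

```text
13.8 [536.75842364 225.19469624 200.76540777] 59.183332565681724 [-0.02429611 -0.26633347 -0.58478092]
expected top [315.7955867  210.02182631]
```

View pics/w6.png

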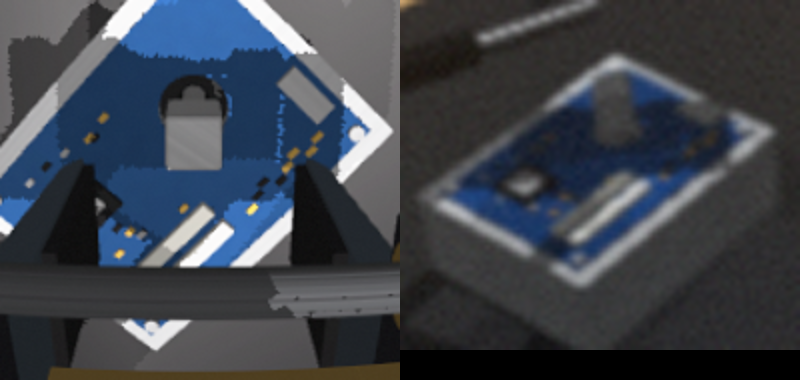

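The pin stands upright in the cutout with its grip top at px (317,211), which matches the predicted (316,210), and the gripper is clear above it.

```bash
python3 -c "
from workcell import env
print(env.job_done())"
```

```text
the job is handed in; nothing more can be done
None
```

The job is handed in at about 14 s: the pin went straight into the hidden hole with about 3 N felt at the floor, and it stands upright and released in the last wrist picture; the hand-in call returned no verdict.

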